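# Dry-fit a ferrule and hold the tool handle up for inspection

## Task

Two wooden tool handles stand in a rack and two steel ferrules stand on the bench. Slip the larger ferrule fully down onto the spigot of the thicker handle while that handle still stands in the rack, then draw this handle up out of the rack and turn it so that it leans at about 45 degrees, ferrule end up and ferrule still seated, with the whole handle at least 10 cm above the bench. Finish while still holding it so, at rest in the gripper, and leave everything else where it is.

Things in the scene. Friction and masses are not known exactly. Their poses are not given: they have to be found in the camera images.
- rack: Plywood block 180 x 76 x 52 mm high, fixed to the bench at any yaw; origin at the centre of its underside, x along its length. Two blind holes 40 mm deep, at x = -55 mm (diameter 41, holds the thicker handle) and x = +55 mm (diameter 27, holds the thinner one), their floors 12 mm above the bench.
- big_handle: Thicker wooden tool handle, about 120 g, upright in the rack: cylinder 38 mm in diameter, 110 mm long, with a flat shoulder (35 mm across) on top; from it rises a spigot 25 mm in diameter, 18 mm tall, its top 4 mm tapering to 18 mm. Origin at the centre of the butt (lower end), z towards the spigot. Lowest 40 mm hidden in the rack; loose (3 mm play), pulls straight out freely.
- big_handle_seat (a point): Point on the thicker handle's axis 11 mm above its shoulder (121 mm from the butt), where the middle of a fully seated large ferrule comes.
- big_handle_butt (a point): Centre of the butt end of the thicker handle (its lower end in the rack).
- small_handle: The thinner wooden handle, to be left in the rack: cylinder 24 mm in diameter, 100 mm long, with a spigot 11 mm in diameter and 18 mm tall. Origin at the centre of its butt.
- big_ferrule: Larger steel ferrule, about 50 g: plain ring 34 mm outside, 28 mm inside, 22 mm tall, on its end on the bench (hole upright). Origin at the centre of its underside. Fits with 3 mm play over the thicker handle's spigot and rests on the shoulder by gravity alone; it slides off if the handle is turned spigot-down.
- big_ferrule_mid (a point): Centre of the larger ferrule: on its axis, halfway up (11 mm above its underside).
- small_ferrule: The smaller steel ferrule, to be left alone: ring 20 mm outside, 14 mm inside, 22 mm tall, standing on its end on the bench. Origin at the centre of its underside.
- tape: Tape measure, black with yellow discs, 68 x 34 x 62 mm high, bystander. Origin at the centre of its underside.
- mallet: Wooden mallet lying on the bench, head 65 x 120 x 60 mm high at its origin, shaft 26 mm thick reaching 200 mm from the origin to its -x, bystander.
- cup: White plastic cup, 76 mm across, 100 mm tall, bystander. Origin at the centre of its underside.
There are look-alikes about, which are no part of the job. Leave any blue or purple look-alike of the big_ferrule alone.

How it is judged (in metres and radians):
On the way, in this order (a step that is already met when the one before it is completed fails the run):
1. the larger ferrule is fully down on the thicker handle, which still stands home in the rack (distance between big_ferrule_mid and big_handle_seat below 0.005 m and height (world z) of big_handle_butt below 0.022 m and angle between big_handle's own z axis and vertical below 0.2 rad and horizontal distance between big_handle and rack below 0.07 m), for 0.2 s.
2. the thicker handle is drawn clear of the rack with the ferrule seated (distance between big_ferrule_mid and big_handle_seat below 0.005 m and height (world z) of big_handle_butt above 0.06 m), for 0.1 s.
At the end, for the whole second after the job is handed in: The thicker handle is still, held by the fingers, butt over 100 mm above the bench, leaning 32 to 60 degrees, spigot end up; the larger ferrule's middle is within 5 mm of the seat point; thinner handle and smaller ferrule within 20 mm, tape, mallet and cup within 30 mm of their starts (distance between big_ferrule_mid and big_handle_seat below 0.005 m and height (world z) of big_handle_butt above 0.1 m and angle between big_handle's own z axis and vertical between 0.56 and 1.05 rad and contact force between big_handle and the fingers above 1 N and contact force between big_handle and rack below 0.05 N and linear speed of each of big_handle, big_ferrule below 0.03 m/s and distance of each of small_handle, small_ferrule from where it was at the start of the episode below 0.02 m and distance of each of tape, mallet, cup from where it was at the start of the episode below 0.03 m); the arm keeps its last pose, push and grip.
It fails at once if the thinner handle or the smaller ferrule is disturbed (moved more than 20 mm) (distance of any of small_handle, small_ferrule from where it was at the start of the episode above 0.02 m).
It fails at once if the tape, mallet or cup is disturbed (moved more than 30 mm) (distance of any of tape, mallet, cup from where it was at the start of the episode above 0.03 m).
It also fails if it takes over 45 s, if anything falls off the work surface, if the arm or the gripper's body presses on something with over 40 N, if the wrist force passes 120 N, or if a joint passes its speed limit or range.

## Robot

A 6-joint arm with a two-finger parallel gripper is mounted at the origin on the work surface. World frame = base frame: x ahead of the robot, y to its left, z up, the work surface at z = 0. Lengths are in m, angles in degrees, forces in N, time in s.
With the tool pointing down it reaches from about 0.15 to 0.775 m from the base axis. Payload 6.1 kg.
Tool frame: the origin (TCP) lies midway between the tips of the shut fingers; the grasp point (between the pads) lies bot.hold_point_z behind it (bot.hold_point_z is the distance from the TCP to the grasp point, in m); x points along the fingers, y is the direction in which the jaws open and shut, and the axes are right-handed (so a half turn about x gives the same grasp; the last joint's range is limited). The gripper opens to 85 mm and grips with 20 to 120 N. Pads are 22 mm wide; open, the fingers measure 114 mm over their backs; the gripper's body (76 mm by 85 mm) begins 54 mm behind the grasp point. The pads swing forward as they close: fully open they stand 13 mm farther back than shut.
Start: joints at [-70.703, 7.208, -2.269, 80.523, 0, 90], TCP at [0.173, -0.495, 0.231] pointing down, gripper open.
Joint ranges: [-155.77, 155.77], [-54.66, 111.73], [-72.52, 77.12], [-102.08, 115.82], [-83.92, 84.16], [-180, 180]. Speed limits (degrees/s): [136.94, 136.94, 172.46, 180, 180, 180].

## Interface

Orientations are given as [roll, pitch, yaw] about the fixed x, y, z axes, in that order (R = Rz(yaw) Ry(pitch) Rx(roll)).
In Python, from station import bot gives the robot as it stands.
- The arm moves only by the tool drive_tool, never from a script. Its argument "series" is a list of rows, each a list of 3 entries, a list of its own where there are three numbers: the shift along the tool's x, y, z in mm, then the turn, a rotation vector about the tool's x, y, z in rad, then the closure in counts, from 0 (fully open) to 255 (shut). A call has 1 to 12 rows; each row is the pose to reach, as a shift and turn from the pose commanded when the call began, along the tool's axes at that moment; what a row does not reach only later rows make up. A row lasts 1/12 s, in which the tool goes at most 41.7 mm and 7.16 degrees, less where a joint would pass 70% of its speed; a pose out of reach is approached as far as the arm can. A call with a gripper value outside its range is refused whole. The fingers move at their own pace and stop on an object; "newtons" is the grip in N (left out, the last holds). Time passes only in rows, so rows that repeat a pose let the fingers close. It gives the time, the measured TCP pose, the force and the opening at its end, in the units of the state.
- bot.observe(): the state, without advancing time (a new reading comes with each control period).
- bot.snapshot(name): name is "side" or "top"; returns the picture (420x560x3 uint8, red, green, blue); there is no depth.
- bot.camera_info(name): a dict with "fx", "fy", "cx", "cy" (pixels), "k1" (the pictures are not rectified: a ray, as slopes to the right and down, at radius r is drawn at 1 + k1 r^2 times it, then the intrinsics apply), "extrinsics" (4x4, takes a point from camera to world coordinates). Camera axes: x right, y down, z forward; pixel columns grow to the right and rows downward; lengths in m; the calibration is good to about 2 mm. A picture is of the moment at which its call begins. camera_info takes no time and is no camera call.
- bot.job_done(): hands the job in, once; it reports no verdict.
The state is a dict: "t": time; "joint_pos": joint angles; "dq": joint speeds; "effort": joint torques, N m; "tool_pos": TCP position; "orientation": TCP orientation; "ft_force": force on the tool from outside, world axes, zero at the start; "wrist_torque": the same for the moment, N m; "gripper_width": finger opening in m.
Only numpy, scipy, OpenCV 4.12 (cv2) and the standard library are available. Lean on these libraries where they do the work, as an engineer would, in place of code of your own. Each camera call takes 0.05 s, during which the arm holds its last target. There are 200 camera calls.

## Working session

There is one attempt and no reset: what is moved stays moved. The work goes in short steps, Python scripts to look and compute and a tool call to move; the robot and the scene stay as the last step left them, time stands still between calls to the robot, and variables do not carry over. Pictures are saved under pics/ and viewed, about 8 in all and at most 12, crops included, and the job is handed in when it is done.

Besides the shell and the picture viewer there is one more tool, called after "Call:" in YAML: its name, and indented under it one key for each argument. drive_tool: Moves the arm, as the interface text tells. Its arguments: {"type":"object","properties":{"series":{"type":"array"},"newtons":{"type":"number"}},"required":["series"]}

```bash
ls; mkdir -p pics; python3 - <<'E'
from station import bot
import cv2
for n in("side","top"):
    c=bot.camera_info(n);print(n,c)
    cv2.imwrite(f"pics/{n}0.png",bot.snapshot(n)[:,:,::-1])
print(bot.observe(),bot.hold_point_z)
E
```

```text
pics
side {'fx': 396.1089727836785, 'fy': 396.1089727836785, 'cx': 276.84736598431084, 'cy': 211.53616050991616, 'k1': -0.03308060759758644, 'extrinsics': array([[-0.96574568, -0.18812838,  0.17872604,  0.44482928],
       [-0.25899863,  0.65644591, -0.70851851,  0.56012493],
       [ 0.01596846, -0.73053849, -0.68268479,  0.76349068],
       [ 0.        ,  0.        ,  0.        ,  1.        ]])}
top {'fx': 460.1135798078754, 'fy': 460.1135798078754, 'cx': 280.7604836521523, 'cy': 218.38861409927648, 'k1': -0.03655097668841353, 'extrinsics': array([[-2.09716139e-03, -9.97061740e-01,  7.65734220e-02,
         5.12354594e-01],
       [-9.99859961e-01,  8.19359555e-04, -1.67148811e-02,
        -1.04988507e-01],
       [ 1.66030273e-02, -7.65977525e-02, -9.96923830e-01,
         1.51495844e+00],
       [ 0.00000000e+00,  0.00000000e+00,  0.00000000e+00,
         1.00000000e+00]])}
{'t': 0.1, 'joint_pos': array([-7.07044611e+01,  7.23814714e+00, -2.32121584e+00,  8.05222476e+01,
        7.07184679e-04,  9.00007410e+01]), 'dq': array([-0.01193791,  0.03672464,  0.1762154 ,  0.11135496, -0.08140772,
       -0.08361695]), 'effort': array([ 5.65245264e-04, -4.36906278e+01,  3.53602731e+01,  1.37805307e-02,
        3.84350540e-05,  1.32356792e-06]), 'tool_pos': array([ 0.17336559, -0.49516697,  0.2305985 ]), 'orientation': array([-90.49573451,  89.91838635, 108.7990629 ]), 'ft_force': array([-0.86184037,  0.06636603, -0.46160515]), 'wrist_torque': array([-0.01049199,  0.02088959, -0.00155071]), 'gripper_width': 0.0854977030916111} 0.0187
```

View pics/top0.png

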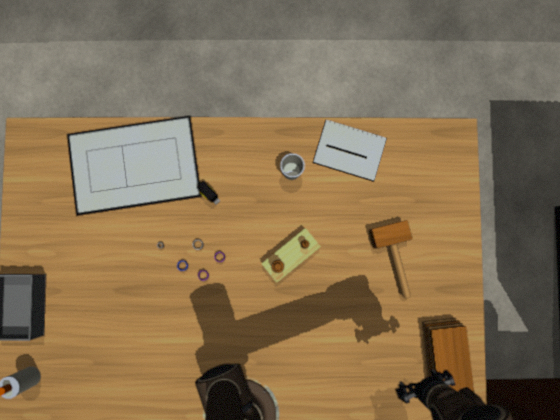

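View pics/side0.png

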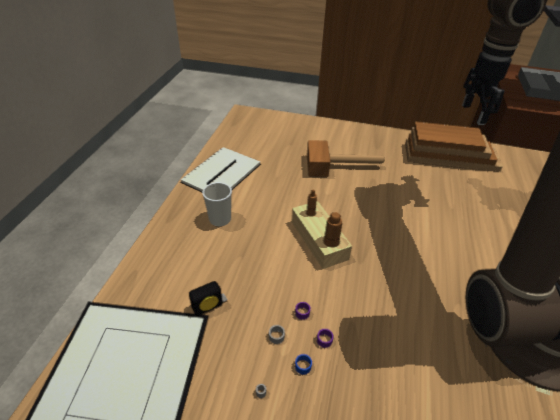

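Top: rack at (291,255), thick handle (278,266), thin handle (305,241), grey large ferrule (198,243), small one (161,244), and blue/purple decoys around it. Side: large grey ferrule (277,335), thick handle (333,230).

```bash
cat > h.py <<'E'
import numpy as np, cv2
from station import bot
def ray(n,u,v):
    c=bot.camera_info(n);K=np.array([[c['fx'],0,c['cx']],[0,c['fy'],c['cy']],[0,0,1.]])
    # r^2 distortion of the undistorted slopes = OpenCV k1
    p=cv2.undistortPoints(np.array([[[u,v]]],float),K,np.array([c['k1'],0,0,0]))[0,0]
    E=c['extrinsics'];d=E[:3,:3]@[p[0],p[1],1];return E[:3,3],d/np.linalg.norm(d)
def onz(n,u,v,z):
    o,d=ray(n,u,v);return o+d*(z-o[2])/d[2]
def proj(n,P):
    c=bot.camera_info(n);E=c['extrinsics'];q=E[:3,:3].T@(np.array(P)-E[:3,3])
    x=q[:2]/q[2];x=x*(1+c['k1']*(x@x));return np.array([c['fx']*x[0]+c['cx'],c['fy']*x[1]+c['cy']])
def two(a,b):
    (o1,d1),(o2,d2)=ray('top',*a),ray('side',*b)
    t=np.linalg.lstsq(np.c_[d1,-d2],o2-o1,rcond=None)[0]
    p,q=o1+d1*t[0],o2+d2*t[1];return (p+q)/2,np.linalg.norm(p-q)
E
python3 - <<'E'
from h import *
t=cv2.imread('pics/top0.png');s=cv2.imread('pics/side0.png')
f=lambda im,x,y,w,h,k:cv2.resize(im[y:y+h,x:x+w],None,fx=k,fy=k,interpolation=cv2.INTER_CUBIC)
a=f(t,150,220,100,75,4);b=f(t,250,220,80,75,4)
c=f(s,245,290,100,75,4);d=f(s,285,185,80,75,4)
cv2.imwrite('pics/c1.png',np.vstack([np.hstack([a,b]),np.hstack([c,d])]))
for n,u,v,z in [('top',198,243,.022),('side',277,335,.011),('top',278,266,.14),('side',334,217,.14),('top',305,241,.13),('side',312,193,.13),('top',161,244,.02),('top',183,265,.02),('top',220,256,.02),('top',204,274,.02)]:
    print(n,u,v,onz(n,u,v,z).round(4))
E
```

```text
top 198 243 [0.5474 0.138  0.022 ]
side 277 335 [0.5435 0.1444 0.011 ]
top 278 266 [ 0.4759 -0.1195  0.14  ]
side 334 217 [ 0.478  -0.1053  0.14  ]
top 305 241 [ 0.5504 -0.2011  0.13  ]
side 312 193 [ 0.5445 -0.1861  0.13  ]
top 161 244 [0.5443 0.2582 0.02  ]
top 183 265 [0.4765 0.186  0.02  ]
top 220 256 [0.5053 0.0668 0.02  ]
top 204 274 [0.4475 0.1179 0.02  ]
```

View pics/c1.png

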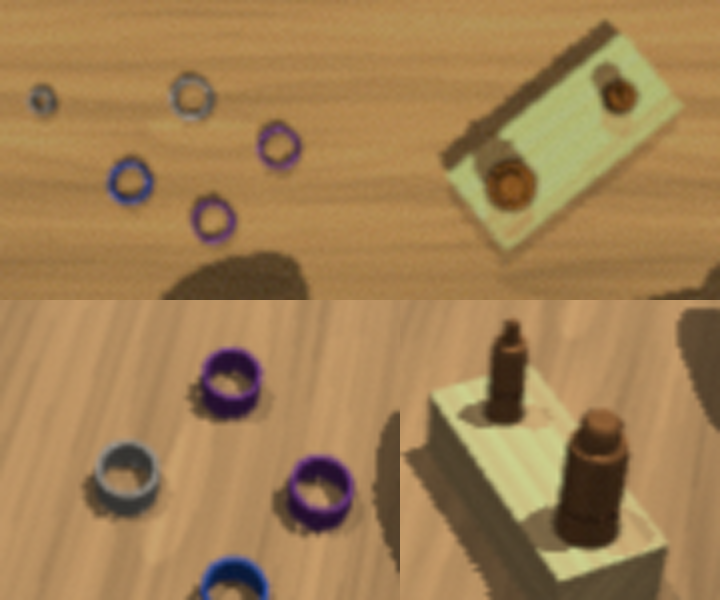

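```bash
cat >> h.py <<'E'
from scipy.spatial.transform import Rotation as Ro
def tool():
    s=bot.observe();return s['tool_pos'],Ro.from_euler('xyz',s['orientation'],degrees=True)
def plan(P,x,y):
    "shift mm and rotvec from the present pose to TCP P, tool x axis x, y axis y"
    p,R=tool();x=np.array(x,float);x/=np.linalg.norm(x);y=np.array(y,float);y-=x*(x@y);y/=np.linalg.norm(y)
    T=Ro.from_matrix(np.c_[x,y,np.cross(x,y)])
    print('shift',(R.inv().apply(np.array(P)-p)*1000).round(1),'rot',(R.inv()*T).as_rotvec().round(4))
E
python3 - <<'E'
from h import *
print(tool()[1].as_matrix().round(3))
t=cv2.imread('pics/top0.png');s=cv2.imread('pics/side0.png')
# grey ring masks
for im,n,(x,y,w,h) in [(t,'top',(182,228,32,30)),(s,'side',(262,318,30,36))]:
    r=cv2.cvtColor(im[y:y+h,x:x+w],cv2.COLOR_BGR2HSV)
    m=((r[...,1]<70)).astype(np.uint8)
    c=max(cv2.findContours(m,0,2)[0],key=cv2.contourArea)
    print(n,cv2.boundingRect(c),(cv2.minEnclosingCircle(c)[0]+np.array([x,y])).round(1),cv2.contourArea(c))
F={'top':(197.6,244.1),'side':(276.4,332.6)};H={'top':(277.6,266.1),'side':(335.6,214.9)}
for n in F: print(n,onz(n,*F[n],.022).round(4),onz(n,*H[n],.14).round(4))
print(two(F['top'],F['side']),two(H['top'],H['side']))
# rack corner bottom: top view corners of the top face at z=.052 (crop px)
C=[onz('top',250+(a-400)/4,220+b/4,.052)[:2] for a,b in [(446,170),(505,250),(683,103),(620,35)]]
print(np.round(C,4)); c=np.mean(C,0);d=(C[2]+C[3]-C[0]-C[1])/2;print(c,np.linalg.norm(d),'big hole',c-d/np.linalg.norm(d)*.055,'small',c+d/np.linalg.norm(d)*.055)
E
```

```text
[[-0.     0.33  -0.944]
 [ 0.001 -0.944 -0.33 ]
 [-1.    -0.001 -0.   ]]
top (10, 12, 11, 10) [197.2 244.1] 10.5
side (7, 7, 16, 19) [276.5 333.9] 220.5
top [0.5438 0.1392 0.022 ] [ 0.4756 -0.1183  0.14  ]
side [0.5447 0.1455 0.022 ] [ 0.4755 -0.1132  0.14  ]
(array([0.54491281, 0.14075796, 0.01369838]), np.float64(0.0018621523329386367)) (array([ 0.47562209, -0.11837844,  0.13520624]), np.float64(0.00024194280110703722))
[[ 0.4847 -0.0683]
 [ 0.4217 -0.1148]
 [ 0.5373 -0.2565]
 [ 0.5915 -0.2067]]
[ 0.50883511 -0.16158995] 0.17885306985086807 big hole [ 0.47463796 -0.1185138 ] small [ 0.54303226 -0.2046661 ]
```

```bash
python3 - <<'E'
from h import *
plan((.544,.142,.12),(0,0,-1),(.968,.25,0))
E
```

```text
shift [ 111.3 -478.8 -560.4] rot [-1.4868e+00 -1.1000e-03  1.1000e-03]
```

Call:
drive_tool:
  series:
    - [[30, -478.8, -560.4], [-1.487, 0, 0], 0]
    - [[30, -478.8, -560.4], [-1.487, 0, 0], 0]
    - [[30, -478.8, -560.4], [-1.487, 0, 0], 0]
    - [[30, -478.8, -560.4], [-1.487, 0, 0], 0]
    - [[30, -478.8, -560.4], [-1.487, 0, 0], 0]
    - [[30, -478.8, -560.4], [-1.487, 0, 0], 0]
    - [[30, -478.8, -560.4], [-1.487, 0, 0], 0]
    - [[30, -478.8, -560.4], [-1.487, 0, 0], 0]
    - [[30, -478.8, -560.4], [-1.487, 0, 0], 0]
    - [[30, -478.8, -560.4], [-1.487, 0, 0], 0]
    - [[30, -478.8, -560.4], [-1.487, 0, 0], 0]
    - [[30, -478.8, -560.4], [-1.487, 0, 0], 0]

```text
t: 1.1
tool_pos: [0.4251, -0.0616, 0.2108]
orientation: [16.4, 90.0, -58.8]
ft_force: [1.4, -0.9, 0.4]
gripper_width: 0.0855
```

```bash
python3 - <<'E'
from h import *
print(tool()[0]);plan((.544,.142,.10),(0,0,-1),(.968,.25,0))
E
```

```text
[ 0.42505296 -0.06157396  0.2108202 ]
shift [ 110.8  167.2 -166.3] rot [ 0.0066  0.0001 -0.    ]
```

Call:
drive_tool:
  series:
    - [[60, 167, -166], [0, 0, 0], 0]
    - [[60, 167, -166], [0, 0, 0], 0]
    - [[60, 167, -166], [0, 0, 0], 0]
    - [[110, 167, -166], [0, 0, 0], 0]
    - [[110, 167, -166], [0, 0, 0], 0]
    - [[110, 167, -166], [0, 0, 0], 0]
    - [[110, 167, -166], [0, 0, 0], 0]
    - [[110, 167, -166], [0, 0, 0], 0]
    - [[110, 167, -166], [0, 0, 0], 0]
    - [[110, 167, -166], [0, 0, 0], 0]

```text
t: 1.93
tool_pos: [0.5447, 0.1381, 0.1017]
orientation: [18.3, 90.0, -57.3]
ft_force: [0.8, -1.2, -0.1]
gripper_width: 0.0852
```

```bash
python3 - <<'E'
from h import *
s=bot.snapshot('side')[:,:,::-1];cv2.imwrite('pics/side1.png',s)
cv2.imwrite('pics/c2.png',cv2.resize(s[230:380,200:350],None,fx=4,fy=4,interpolation=cv2.INTER_CUBIC))
p,R=tool();print(p,R.as_matrix()[:,1].round(3),proj('side',p),bot.observe()['ft_force'])
plan((.544,.142,.02),(0,0,-1),(.968,.25,0))
E
```

```text
[0.54488278 0.1378755  0.10217182] [0.968 0.249 0.001] [277.96647674 307.78717283] [ 0.0021466  -0.41914672  0.07403142]
shift [82.2  0.1 -4.2] rot [-0.0008  0.0003 -0.0011]
```

View pics/c2.png

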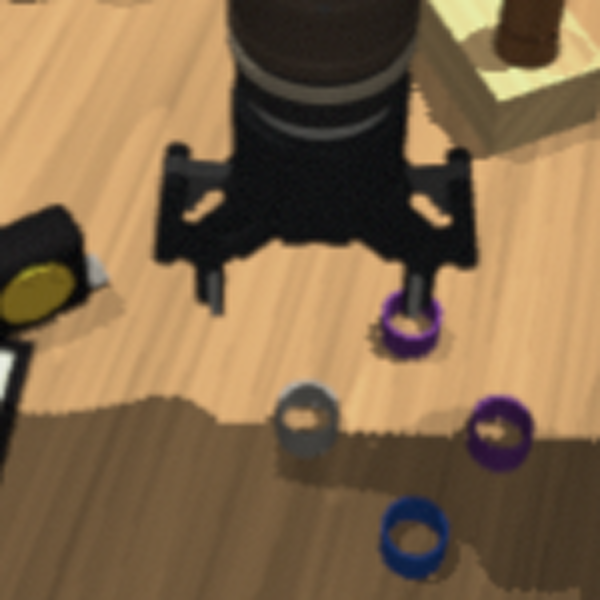

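```bash
python3 - <<'E'
from h import *
plan((.544,.1392,.005),(0,0,-1),(.968,.25,0))
E
```

```text
shift [97.2 -0.6 -1.5] rot [-0.0008  0.0003 -0.0011]
```

Call:
drive_tool:
  series:
    - [[40, -0.6, -1.5], [0, 0, 0], 0]
    - [[70, -0.6, -1.5], [0, 0, 0], 0]
    - [[85, -0.6, -1.5], [0, 0, 0], 0]
    - [[92, -0.6, -1.5], [0, 0, 0], 0]
    - [[97, -0.6, -1.5], [0, 0, 0], 0]
    - [[97, -0.6, -1.5], [0, 0, 0], 0]

```text
t: 2.48
tool_pos: [0.5442, 0.1395, 0.0046]
orientation: [85.5, 89.9, 10.0]
ft_force: [0.9, 0.2, 1.0]
gripper_width: 0.0855
```

```bash
python3 - <<'E'
from h import *
plan((.544,.1392,.005),(0,0,-1),(.968,.25,0))
E
```

```text
shift [-0.4 -0.3  0.2] rot [-0.0009  0.0001 -0.0009]
```

Well placed. Close gently.

Call:
drive_tool:
  series:
    - [[0, 0, 0], [0, 0, 0], 60]
    - [[0, 0, 0], [0, 0, 0], 100]
    - [[0, 0, 0], [0, 0, 0], 130]
    - [[0, 0, 0], [0, 0, 0], 255]
    - [[0, 0, 0], [0, 0, 0], 255]
    - [[0, 0, 0], [0, 0, 0], 255]
    - [[0, 0, 0], [0, 0, 0], 255]
    - [[0, 0, 0], [0, 0, 0], 255]
    - [[0, 0, 0], [0, 0, 0], 255]
    - [[0, 0, 0], [0, 0, 0], 255]
  newtons: 40

```text
t: 3.32
tool_pos: [0.5446, 0.1403, 0.0051]
orientation: [86.7, 89.9, 11.1]
ft_force: [-1.3, -0.7, 6.0]
gripper_width: 0.0321
```

Call:
drive_tool:
  series:
    - [[-20, 0, 0], [0, 0, 0], 255]
    - [[-60, 0, 0], [0, 0, 0], 255]
    - [[-100, 0, 0], [0, 0, 0], 255]
    - [[-140, 0, 0], [0, 0, 0], 255]
    - [[-180, 0, 0], [0, 0, 0], 255]
    - [[-195, 0, 0], [0, 0, 0], 255]
    - [[-195, 0, 0], [0, 0, 0], 255]
    - [[-195, 0, 0], [0, 0, 0], 255]

```text
t: 3.98
tool_pos: [0.5445, 0.1403, 0.1998]
orientation: [89.2, 89.9, 13.7]
ft_force: [0.2, 0.2, -1.7]
gripper_width: 0.0319
```

```bash
python3 - <<'E'
from h import *
print(tool()[0]);plan((.4755,-.118,.18),(0,0,-1),(.968,.25,0))
s=bot.snapshot('side')[:,:,::-1];cv2.imwrite('pics/side2.png',s)
u=proj('side',tool()[0]).astype(int);print(u)
cv2.imwrite('pics/c3.png',cv2.resize(s[u[1]-50:u[1]+50,u[0]-50:u[0]+50],None,fx=5,fy=5,interpolation=cv2.INTER_CUBIC))
E
```

```text
[0.54445879 0.14033323 0.19978961]
shift [  19.5 -131.5  232.8] rot [ 0.0004  0.     -0.0022]
[279 278]
```

View pics/c3.png

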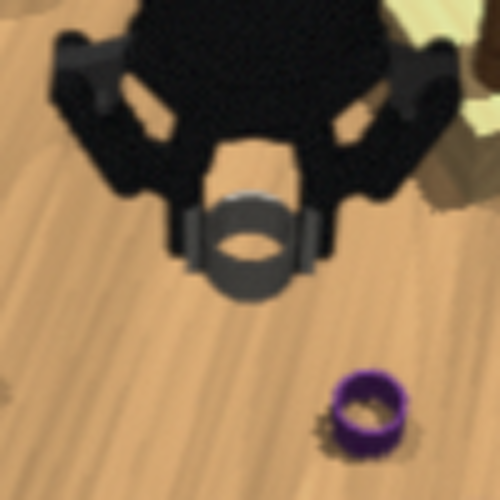

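Ferrule is held squarely and upright between the pads, rim centre about (278,273) in the side view, lower part protruding. Moving above the handle.

Call:
drive_tool:
  series:
    - [[0, -15, 27], [0, 0, 0], 255]
    - [[5, -32, 57], [0, 0, 0], 255]
    - [[10, -50, 89], [0, 0, 0], 255]
    - [[15, -68, 121], [0, 0, 0], 255]
    - [[19, -86, 153], [0, 0, 0], 255]
    - [[19, -104, 185], [0, 0, 0], 255]
    - [[19, -122, 215], [0, 0, 0], 255]
    - [[19, -131, 232], [0, 0, 0], 255]
    - [[19, -131, 232], [0, 0, 0], 255]
    - [[19, -131, 232], [0, 0, 0], 255]
    - [[19, -131, 232], [0, 0, 0], 255]

```text
t: 4.95
tool_pos: [0.4746, -0.1167, 0.1786]
orientation: [-127.3, 89.9, 157.2]
ft_force: [0.6, -0.1, -0.6]
gripper_width: 0.032
```

```bash
python3 - <<'E'
from h import *
print(tool()[0]);plan((.4755,-.118,.18),(0,0,-1),(.968,.25,0))
s=bot.snapshot('side')[:,:,::-1];cv2.imwrite('pics/side3.png',s)
cv2.imwrite('pics/c4.png',cv2.resize(s[150:280,270:400],None,fx=5,fy=5,interpolation=cv2.INTER_CUBIC)[:600])
p=tool()[0]
P0=np.array([.5445,.1403,.1998])
print('ferrule rim earlier',onz('side',278.2,273.2,.1998+.017)-P0)
for z in(-.005,.017):print(proj('side',p+[0,0,z]))
E
```

```text
[ 0.47458324 -0.11674059  0.17855781]
shift [-1.4  0.6  1.4] rot [ 0.0002 -0.0015  0.002 ]
ferrule rim earlier [0.00062452 0.00308395 0.017     ]
[337.87558898 203.05898517]
[339.08154474 195.62097595]
```

View pics/c4.png

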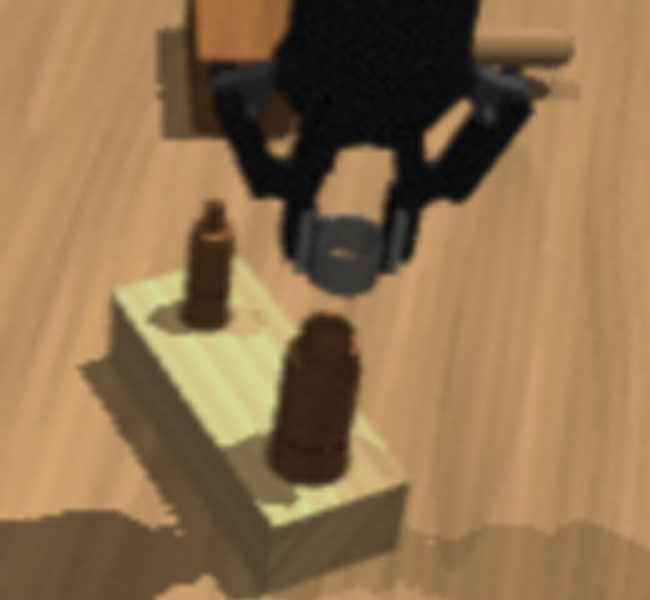

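```bash
python3 - <<'E'
from h import *
t=bot.snapshot('top')[:,:,::-1]
for y in(272,274,277):print(onz('side',270+344/5-.4,150+y/5-.4,.1736).round(4))
print('rim',onz('side',270+344/5-.4,150+239/5-.4,.1956).round(4))
print('spigot',onz('side',335.2,215.,.14).round(4),onz('side',335.6,214.9,.14).round(4))
# spigot axis below: mid of body bottom at rack top (crop 311,462)
print('body at rack top',onz('side',270+311/5-.4,150+462/5-.4,.052).round(4))
E
```

```text
[ 0.4733 -0.1139  0.1736]
[ 0.4731 -0.1125  0.1736]
[ 0.4728 -0.1106  0.1736]
rim [ 0.4754 -0.1103  0.1956]
spigot [ 0.4763 -0.1126  0.14  ] [ 0.4755 -0.1132  0.14  ]
body at rack top [ 0.474  -0.1101  0.052 ]
```

Call:
drive_tool:
  series:
    - [[10, 1, 1.4], [0, 0, 0], 255]
    - [[20, 1, 1.4], [0, 0, 0], 255]
    - [[28, 1, 1.4], [0, 0, 0], 255]
    - [[31, 1, 1.4], [0, 0, 0], 255]
    - [[34, 1, 1.4], [0, 0, 0], 255]
    - [[36, 1, 1.4], [0, 0, 0], 255]
    - [[38, 1, 1.4], [0, 0, 0], 255]
    - [[38, 1, 1.4], [0, 0, 0], 255]

```text
t: 5.72
tool_pos: [0.4765, -0.1184, 0.1418]
orientation: [-139.2, 90.0, 145.2]
ft_force: [-0.6, 0.4, -0.0]
gripper_width: 0.032
```

```bash
python3 - <<'E'
from h import *
print(tool()[0],bot.observe()['ft_force'],bot.observe()['wrist_torque'])
E
```

```text
[ 0.47645069 -0.11838826  0.14180492] [-0.60808043  0.42051394 -0.02384739] [ 0.06949123  0.03581757 -0.01756367]
```

Call:
drive_tool:
  series:
    - [[2, 0, 0], [0, 0, 0], 255]
    - [[4, 0, 0], [0, 0, 0], 255]
    - [[6, 0, 0], [0, 0, 0], 255]
    - [[8, 0, 0], [0, 0, 0], 255]
    - [[10, 0, 0], [0, 0, 0], 255]
    - [[10, 0, 0], [0, 0, 0], 255]

```text
t: 6.22
tool_pos: [0.4762, -0.1183, 0.1315]
orientation: [-120.7, 90.0, 163.8]
ft_force: [-0.2, 0.1, -0.6]
gripper_width: 0.032
```

```bash
python3 - <<'E'
from h import *
print(tool()[0],bot.observe()['ft_force'],bot.observe()['wrist_torque'])
s=bot.snapshot('side')[:,:,::-1]
cv2.imwrite('pics/c5.png',cv2.resize(s[170:270,280:380],None,fx=5,fy=5,interpolation=cv2.INTER_CUBIC))
E
```

```text
[ 0.47623723 -0.11831841  0.13149101] [-0.1549486   0.08845332 -0.58474615] [ 0.0082351  -0.01847161  0.00460529]
```

View pics/c5.png

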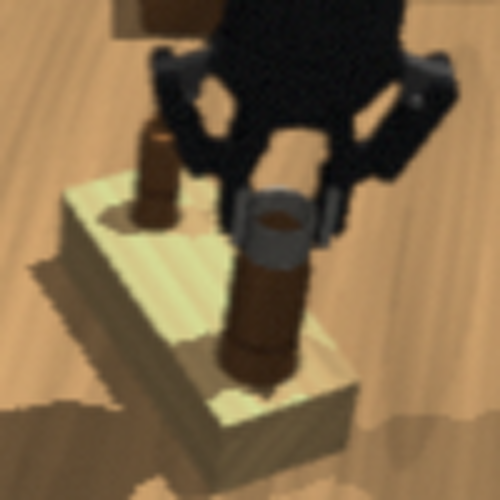

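The spigot tip shows inside the ring at crop (280,218), so the ferrule is on. Lower a bit more and release.

Call:
drive_tool:
  series:
    - [[2, 0, 0], [0, 0, 0], 255]
    - [[4, 0, 0], [0, 0, 0], 255]
    - [[4, 0, 0], [0, 0, 0], 255]
    - [[4, 0, 0], [0, 0, 0], 110]
    - [[4, 0, 0], [0, 0, 0], 80]
    - [[4, 0, 0], [0, 0, 0], 0]
    - [[4, 0, 0], [0, 0, 0], 0]
    - [[-6, 0, 0], [0, 0, 0], 0]
    - [[-40, 0, 0], [0, 0, 0], 0]
    - [[-80, 0, 0], [0, 0, 0], 0]
    - [[-80, 0, 0], [0, 0, 0], 0]
  newtons: 20

```text
t: 7.18
tool_pos: [0.479, -0.119, 0.2199]
orientation: [61.7, 89.4, -13.8]
ft_force: [1.2, -0.4, -0.1]
gripper_width: 0.0854
```

```bash
python3 - <<'E'
from h import *
print(tool()[0],bot.observe()['ft_force'],bot.observe()['joint_pos'])
s=bot.snapshot('side')[:,:,::-1];t=bot.snapshot('top')[:,:,::-1]
cv2.imwrite('pics/c6.png',np.hstack([cv2.resize(a,None,fx=5,fy=5,interpolation=cv2.INTER_CUBIC) for a in(s[190:270,290:370],)]))
E
```

```text
[ 0.47904443 -0.11899826  0.21987231] [ 1.20181968 -0.41002428 -0.0998179 ] [-1.39509672e+01  3.32309128e+00 -7.99731139e+00  7.80901608e+01
  1.05005330e-03  6.15524832e+01]
```

View pics/c6.png

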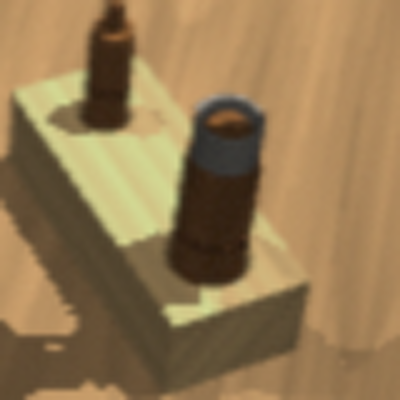

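```bash
python3 - <<'E'
from h import *
for z in(.144,.148,.152):print(z,onz('side',290+230/5-.4,190+120/5-.4,z).round(4))
# jaw tangential, tool 45 deg down, radial outwards
a=np.arctan2(-.118,.4755);r=np.array([np.cos(a),np.sin(a),0]);tg=np.array([-r[1],r[0],0])
x=(r-[0,0,1])/2**.5
G=np.array([.4755,-.118,.090])
for back in(.12,0):
  P=G+x*(.0187-back)
  print(P.round(4))
  for y in(tg,-tg):plan(P,x,y)
E
```

```text
0.144 [ 0.476  -0.1132  0.144 ]
0.148 [ 0.4758 -0.1088  0.148 ]
0.152 [ 0.4756 -0.1045  0.152 ]
[ 0.406  -0.1007  0.1616]
shift [ 52.7 -65.2 -35.4] rot [-1.0173 -0.7027  0.4186]
shift [ 52.7 -65.2 -35.4] rot [1.944  0.4765 0.8   ]
[ 0.4883 -0.1212  0.0768]
shift [137.9   9.1   4.8] rot [-1.0173 -0.7027  0.4186]
shift [137.9   9.1   4.8] rot [1.944  0.4765 0.8   ]
```

Ferrule rim lies at its seated height (the z=0.144 ray matches the handle axis). Next: a tangential-jaw grip, tool 35° below horizontal.

```bash
cat >> h.py <<'E'
a=np.arctan2(-.118,.4755);r=np.array([np.cos(a),np.sin(a),0]);tg=np.array([-r[1],r[0],0])
def ax(d): d=np.deg2rad(d);return r*np.cos(d)-np.array([0,0,1])*np.sin(d)
G=np.array([.4758,-.118,.092])
E
python3 - <<'E'
from h import *
x=ax(35);P=G+x*(.0187-.12);print(P)
plan(P+[0,0,.07],x,tg)
E
```

```text
[ 0.39526273 -0.09801388  0.15010329]
shift [ -5.9 -74.6 -40.6] rot [-0.9885 -0.8588  0.5116]
```

Call:
drive_tool:
  series:
    - [[-6, -75, -40.5], [-0.9885, -0.859, 0.5115], 0]
    - [[-6, -75, -40.5], [-0.9885, -0.859, 0.5115], 0]
    - [[-6, -75, -40.5], [-0.9885, -0.859, 0.5115], 0]
    - [[-6, -75, -40.5], [-0.9885, -0.859, 0.5115], 0]
    - [[-6, -75, -40.5], [-0.9885, -0.859, 0.5115], 0]
    - [[-6, -75, -40.5], [-0.9885, -0.859, 0.5115], 0]
    - [[-6, -75, -40.5], [-0.9885, -0.859, 0.5115], 0]
    - [[-6, -75, -40.5], [-0.9885, -0.859, 0.5115], 0]
    - [[-6, -75, -40.5], [-0.9885, -0.859, 0.5115], 0]
    - [[-6, -75, -40.5], [-0.9885, -0.859, 0.5115], 0]
    - [[-6, -75, -40.5], [-0.9885, -0.859, 0.5115], 0]
    - [[-6, -75, -40.5], [-0.9885, -0.859, 0.5115], 0]

```text
t: 8.28
tool_pos: [0.3917, -0.0975, 0.2141]
orientation: [-0.2, 35.2, -13.9]
ft_force: [0.7, 0.1, -0.9]
gripper_width: 0.0853
```

```bash
python3 - <<'E'
from h import *
x=ax(35);P=G+x*(.0187-.12)
print(tool()[0],tool()[1].as_matrix().round(3),bot.observe()['joint_pos'].round(1))
plan(P,x,tg)
E
```

```text
[ 0.39172727 -0.09750682  0.21407275] [[ 0.793  0.237  0.561]
 [-0.196  0.971 -0.135]
 [-0.577 -0.003  0.817]] [-14.2 -51.7 -62.1  24.9   0.2  -0.4]
shift [ 39.8   0.5 -50.2] rot [ 0.0044 -0.0039 -0.0012]
```

```bash
python3 - <<'E'
from h import *
x=ax(35);P=G+x*(.0187-.085)
plan(P,x,tg)
E
```

```text
shift [ 74.8   0.5 -50.1] rot [ 0.0044 -0.0039 -0.0012]
```

Call:
drive_tool:
  series:
    - [[25, 0.5, -17], [0.004, -0.004, 0], 0]
    - [[50, 0.5, -34], [0.004, -0.004, 0], 0]
    - [[75, 0.5, -50], [0.004, -0.004, 0], 0]
    - [[75, 0.5, -50], [0.004, -0.004, 0], 0]
    - [[75, 0.5, -50], [0.004, -0.004, 0], 0]

```text
t: 8.7
tool_pos: [0.4236, -0.1049, 0.1302]
orientation: [0.2, 35.4, -14.0]
ft_force: [-0.3, 0.2, 1.4]
gripper_width: 0.0855
```

```bash
python3 - <<'E'
from h import *
x=ax(35)
print(tool()[0],bot.observe()['joint_pos'].round(1));plan(G+x*.0187,x,tg)
E
```

```text
[ 0.4236425  -0.10491569  0.13019334] [-13.9 -42.5 -71.3   6.6  -0.1   0.3]
shift [84.7 -0.1  0.2] rot [-0.0039 -0.0071  0.0003]
```

Call:
drive_tool:
  series:
    - [[20, 0, 0], [0, 0, 0], 0]
    - [[45, 0, 0], [0, 0, 0], 0]
    - [[65, 0, 0], [0, 0, 0], 0]
    - [[80, 0, 0], [0, 0, 0], 0]
    - [[87, 0, 0], [0, 0, 0], 0]
    - [[87, 0, 0], [0, 0, 0], 0]
    - [[87, 0, 0], [0, 0, 0], 0]

```text
t: 9.28
tool_pos: [0.4959, -0.1227, 0.0862]
orientation: [0.2, 35.1, -13.9]
ft_force: [-1.0, 0.3, -0.2]
gripper_width: 0.0854
```

```bash
python3 - <<'E'
from h import *
x=ax(35)
print(tool()[0],bot.observe()['joint_pos'].round(1),bot.observe()['ft_force']);plan(G+x*.0217,x,tg)
s=bot.snapshot('side')[:,:,::-1]
cv2.imwrite('pics/c7.png',cv2.resize(s[150:280,260:390],None,fx=4,fy=4,interpolation=cv2.INTER_CUBIC))
E
```

```text
[ 0.49586548 -0.12270686  0.08620722] [-13.9 -22.7 -72.3 -14.5  -0.1   0.3] [-0.97906463  0.29785675 -0.24402669]
shift [ 1.5 -0.3 -7.1] rot [-0.0038 -0.0019  0.    ]
```

View pics/c7.png

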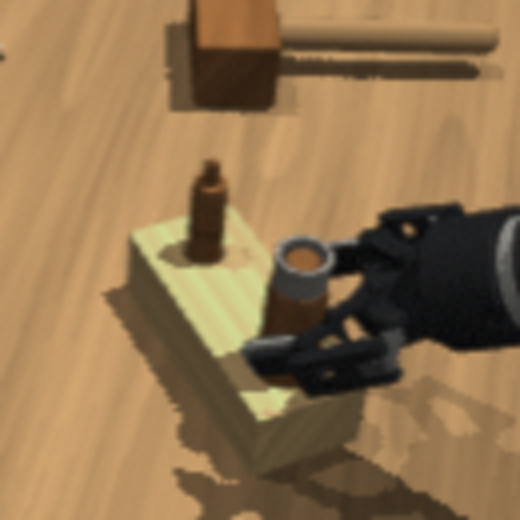

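Open fingers straddle the handle below the ferrule at crop (290,320), well clear of the thin handle; the tool sits 6 mm high owing to the joint 3 limit, which is fine. Close.

Call:
drive_tool:
  series:
    - [[0, 0, 0], [0, 0, 0], 60]
    - [[0, 0, 0], [0, 0, 0], 90]
    - [[0, 0, 0], [0, 0, 0], 110]
    - [[0, 0, 0], [0, 0, 0], 130]
    - [[0, 0, 0], [0, 0, 0], 255]
    - [[0, 0, 0], [0, 0, 0], 255]
    - [[0, 0, 0], [0, 0, 0], 255]
    - [[0, 0, 0], [0, 0, 0], 255]
    - [[0, 0, 0], [0, 0, 0], 255]
  newtons: 60

```text
t: 10.08
tool_pos: [0.4957, -0.1227, 0.0857]
orientation: [0.2, 35.1, -13.9]
ft_force: [-1.0, 0.8, 4.7]
gripper_width: 0.0364
```

Call:
drive_tool:
  series:
    - [[-4, 0, 6], [0, 0, 0], 255]
    - [[-10, 0, 14], [0, 0, 0], 255]
    - [[-18, 0, 26], [0, 0, 0], 255]
    - [[-28, 0, 40], [0, 0, 0], 255]
    - [[-40, 0, 57], [0, 0, 0], 255]
    - [[-52, 0, 74], [0, 0, 0], 255]
    - [[-64, 0, 91], [0, 0, 0], 255]
    - [[-76, 0, 108], [0, 0, 0], 255]
    - [[-88, 0, 126], [0, 0, 0], 255]
    - [[-98, 0, 140], [0, 0, 0], 255]
    - [[-104, 0, 148], [0, 0, 0], 255]
    - [[-104, 0, 148], [0, 0, 0], 255]

```text
t: 11.08
tool_pos: [0.4957, -0.1234, 0.268]
orientation: [0.2, 35.0, -14.0]
ft_force: [-0.4, -0.3, -1.2]
gripper_width: 0.0368
```

```bash
python3 - <<'E'
from h import *
x=ax(35);o=bot.observe()
print(tool()[0],o['joint_pos'].round(1),o['ft_force'],o['gripper_width'])
s=bot.snapshot('side')[:,:,::-1]
cv2.imwrite('pics/c8.png',cv2.resize(s[90:260,250:420],None,fx=3,fy=3,interpolation=cv2.INTER_CUBIC))
E
```

```text
[ 0.49567558 -0.12336464  0.26799271] [-14.  -35.4 -52.2  18.2   0.    0.2] [-0.36656632 -0.32787636 -1.22689456] 0.03677116270475148
```

View pics/c8.png

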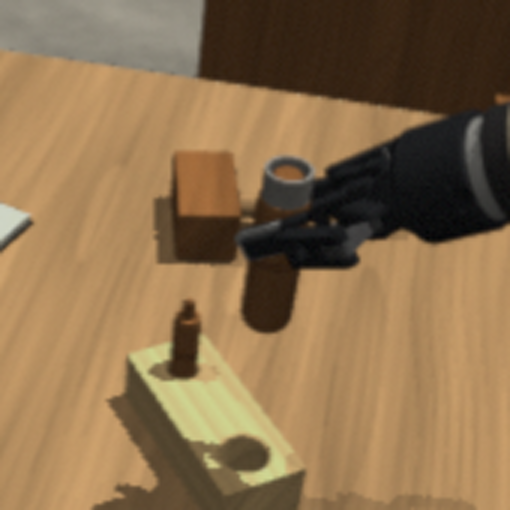

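Handle is out of the rack, ferrule seated at crop (288,180), thin handle untouched. Now tilt.

Call:
drive_tool:
  series:
    - [[0, 0, 0], [0, 0.03, 0], 255]
    - [[0, 0, 0], [0, 0.1, 0], 255]
    - [[0, 0, 0], [0, 0.18, 0], 255]
    - [[0, 0, 0], [0, 0.26, 0], 255]
    - [[0, 0, 0], [0, 0.34, 0], 255]
    - [[0, 0, 0], [0, 0.42, 0], 255]
    - [[0, 0, 0], [0, 0.5, 0], 255]
    - [[0, 0, 0], [0, 0.58, 0], 255]
    - [[0, 0, 0], [0, 0.66, 0], 255]
    - [[0, 0, 0], [0, 0.73, 0], 255]
    - [[0, 0, 0], [0, 0.77, 0], 255]
    - [[0, 0, 0], [0, 0.785, 0], 255]
  newtons: 80

```text
t: 12.13
tool_pos: [0.4957, -0.1233, 0.263]
orientation: [1.1, 80.5, -13.0]
ft_force: [-0.8, -1.0, -2.1]
gripper_width: 0.0361
```

Call:
drive_tool:
  series:
    - [[0, 0, 0], [0, 0, 0], 255]
    - [[0, 0, 0], [0, 0, 0], 255]
    - [[0, 0, 0], [0, 0, 0], 255]
    - [[0, 0, 0], [0, 0, 0], 255]
    - [[0, 0, 0], [0, 0, 0], 255]
    - [[0, 0, 0], [0, 0, 0], 255]

```text
t: 12.63
tool_pos: [0.4948, -0.1231, 0.2663]
orientation: [1.0, 80.0, -13.1]
ft_force: [0.0, -0.1, -2.4]
gripper_width: 0.0363
```

```bash
python3 - <<'E'
from h import *
o=bot.observe()
print(tool()[0],o['joint_pos'].round(1),o['dq'].round(2),o['ft_force'],o['gripper_width'])
s=bot.snapshot('side')[:,:,::-1];t=bot.snapshot('top')[:,:,::-1]
f=lambda a,k:cv2.resize(a,None,fx=k,fy=k,interpolation=cv2.INTER_CUBIC)
cv2.imwrite('pics/c9.png',np.hstack([f(s[80:250,250:400],2.6),f(t[200:285,240:325],442/85)[:442]][:2]))
E
```

```text
[ 0.49480548 -0.12309767  0.26628144] [-14.1  -2.6  -9.   73.7   0.2   0. ] [-0.09  0.35  0.36  0.12 -0.01 -0.01] [ 0.0086011  -0.14155762 -2.39271755] 0.03626090741093688
```

View pics/c9.png

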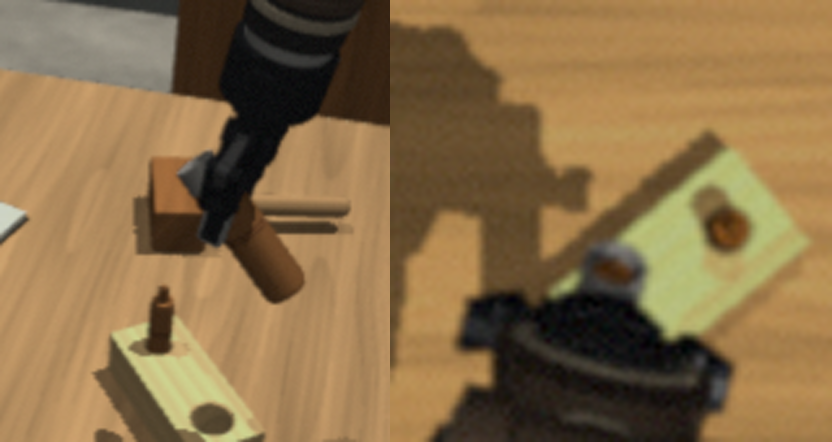

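```bash
python3 - <<'E'
from h import *
p=tool()[0]
def pl(u,v):
    o,d=ray('side',250+u/2.6,80+v/2.6);return o+d*((p-o)@tg)/(d@tg)
b=pl(287,288);q=pl(190,176);w=q-b
print(b,q,np.linalg.norm(w),np.degrees(np.arccos(w[2]/np.linalg.norm(w))))
w=pl(247,228)-b;print(np.degrees(np.arccos(w[2]/np.linalg.norm(w))))
E
```

```text
[ 0.43195238 -0.10749961  0.22705157] [ 0.52346968 -0.13021053  0.30345938] 0.12136455607527862 50.981395512171154
42.527683617753084
```

Lean is about 45° (42–51° by rough pixels), butt about 0.22 m up, arm at rest, grip held. Handing in.

```bash
python3 -c "
from station import bot
print(bot.job_done())"
```

```text
the job is handed in; nothing more can be done
None
```

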